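Clamp a piston with a click-torque knob

ROBOT

A 6-joint arm with a two-finger parallel gripper is mounted at the origin on the work surface. World frame = base frame: x ahead of the robot, y to its left, z up, the work surface at z = 0. Lengths are in mm, angles in rad, forces in N, time in s.
With the tool pointing down it reaches from about 350 to 850 mm from the base axis. Payload 8.1 kg.
Tool frame: the origin (TCP) lies midway between the tips of the shut fingers; the grasp point (between the pads) lies 19 mm behind it; x points along the fingers, y is the direction in which the jaws open and shut, and the axes are right-handed (so a half turn about x gives the same grasp; the last joint's range is limited). The gripper opens to 85 mm and grips with 20 to 120 N. Pads are 22 mm wide; open, the fingers measure 114 mm over their backs; the gripper's body (76 mm by 85 mm) begins 54 mm behind the grasp point. The pads swing forward as they close: fully open they stand 13 mm farther back than shut.
Start: joints at [-0.085, 0.13, 1.488, -0, 1.523, -0.085], TCP at [600.004, 0.022, 231.292] pointing down, gripper open.
Joint ranges: [-2.96, 2.96], [-0.89, 2.26], [0.02, 2.5], [-1.34, 4.48], [0, 2.73], [-2.66, 2.66]. Speed limits (rad/s): [2.39, 2.39, 2.79, 3.14, 3.14, 3.14].

INTERFACE

Orientations are given as a rotation vector (axis times angle).
In Python, from bench import robot gives the robot as it stands. The module is installed in compiled form; this text tells all that it offers.
- The arm moves only by the tool arm_command, never from a script. Its argument "rows" is a list of rows, each an object of numbers: "dx", "dy", "dz": the shift along the tool's x, y, z scaled (see below); "wx", "wy", "wz": the turn, a rotation vector about the tool's x, y, z scaled (see below); "hand": the opening, from -1 (shut) to 1 (fully open). In form: [{"dx": .., "dy": .., "dz": .., "wx": .., "wy": .., "wz": .., "hand": ..}, ...]. A call has exactly 10 rows; each row is the pose to reach, as a shift and turn from the pose commanded when the call began, along the tool's axes at that moment; what a row does not reach only later rows make up. The controller multiplies each number of a shift by 500 mm and each number of a turn by 90 degrees. A row lasts 1/12 s, in which the tool goes at most 41.7 mm and 7.16 degrees, less where a joint would pass 70% of its speed; a pose out of reach is approached as far as the arm can. A call with a number of a shift or a turn outside -1 to 1 is refused whole. A call with a gripper value outside its range is refused whole. The fingers move at their own pace and stop on an object; "grip_force" is the grip in N (left out, the last holds). Time passes only in rows, so rows that repeat a pose let the fingers close, or fill a call up. It gives the time, the measured TCP pose, the force and the opening at its end, in the units of the state.
- robot.get_obs(): the state, without advancing time (a new reading comes with each control period).
- robot.read_camera(name): name is "scene" or "side" or "wrist"; returns a dict with "frame" (400x640x3 uint8, blue, green, red), "mtx" (3x3 intrinsics, pixels), "dist_coeffs" ([k1, k2, p1, p2, k3] as OpenCV has them; the pictures are not rectified), "rvec" (rotation vector, rad) and "tvec" (3), from world to camera coordinates, as OpenCV has them. Camera axes: x right, y down, z forward; pixel columns grow to the right and rows downward; lengths in mm; the calibration is good to about 2 mm. A picture is of the moment at which its call begins. There is no depth.
- robot.close_job(): hands the job in, once; it reports no verdict.
The state is a dict: "time_s": time; "joint_positions": joint angles; "joint_vel": joint speeds; "tau": joint torques, N m; "ee_pos": TCP position; "tcp_rot": TCP orientation; "ft_force": force on the tool from outside, world axes, zero at the start; "moment": the same for the moment, N m; "finger_gap": finger opening in mm.
Only numpy, scipy, OpenCV 4.12 (cv2) and the standard library are available. Lean on these libraries where they do the work, as an engineer would, in place of code of your own. Each camera call takes 0.05 s, during which the arm holds its last target.

TASK

Put the bright aluminium piston upright, crown up, into the blue clamping fixture between its V-jaw and its moving jaw, setting it down gently, and let go of it. Then tighten the clamp by turning the black knob clockwise until its clutch clicks and the pin in its middle stands out green; stop at that first click, before a second one turns the pin red. Let go, and leave everything else on the bench where it is.

Things in the scene. Friction and masses are not known exactly. Their poses are not given: they have to be found in the camera images.
- piston_mid (a point): Centre of the bright aluminium piston (half-way up): a 52 mm diameter, 44 mm tall cylinder of about 0.16 kg with three ring grooves, standing crown up (z up) on a 3 mm thick blue mat. Its yaw does not matter.
- nest (a point): Where the centre of the piston's underside belongs in the bolted-down fixture: on a rest pad, 16 mm above the bench, 4 mm above the base plate. Axes are the fixture's (place, yaw vary): z up, y = clamping direction; fixed 120 degree V-jaw on the +y side, its two faces touching a seated piston, tops 28 mm above this point. The +x and -x sides are free for fingers.
- knob_grip (a point): On the knob's vertical axis, at the height to grip: 14 mm below its top, 20 above its underside, 84 above the bench, 110 mm from the nest along the nest's -y. Black fluted cylinder, 44 mm diameter, 34 tall, white mark on top; 6 mm below it a 52 x 56 mm blue housing. Turns with the knob; it stays when let go and can be regripped at any yaw. Clockwise from above tightens.
- knob_top (a point): Centre of the knob's top face, z up. Turning drags at about 0.25 N m for an unknown 0.4 to 1.5 rad until the jaw holds the piston; in some 0.3 rad torque then rises by about 0.5 N m, the clutch clicks, and in the next 0.2 rad it falls by 0.3 or more. Stop then: a second click is 0.5 rad on. 0.9 to 2.2 rad in all, often two grips. At a standstill friction can shift a reading by 0.5 N m.
- pin_top (a point): Top of the 12 mm diameter indicator pin in the middle of the knob. It rises 16 mm per radian of clutch slip: level with the knob's top face at the start, 4 to 9 mm above it after the first click (green shows), over 13 mm after the second (red shows).
- jaw: Moving steel jaw, 36 mm wide, 26 mm tall; origin at the centre of its pressing face, axes as the nest's. It moves 12 mm along +y per radian of knob. At the start it is 5 to 17 mm from a piston that touches the V, so set the piston down about 2 mm towards -y of the nest; the jaw then pushes it home.
- rest_pad: Round rubber rest pad under the nest, 40 mm diameter, 4 mm thick; origin at the centre of its underside.
- old_piston: Soot-black used piston, same size and shape as the bright one (52 mm diameter, 44 mm tall), standing on the same blue mat; origin at the centre of its underside. A bystander, not the one to clamp.
- spray_can: Yellow spray can, 52 mm diameter, 190 mm tall, standing; origin at centre of underside. Bystander.
- oil_bottle: Red bottle, 66 mm diameter, 200 mm tall, standing; origin at centre of underside. Bystander.
- bearing: Steel bearing ring lying flat, 52 mm diameter, 15 mm tall; origin at centre of underside. Bystander.
- spanner: Steel spanner lying on the bench; bystander.
- driver: Screwdriver lying on the bench; bystander.
- gudgeon: Steel piston-pin tube standing on end, 15 mm diameter, 42 mm tall; origin at centre of underside. Bystander.
- parts_cup: Grey open cup, 70 mm diameter, 60 mm tall; origin at centre of underside. Bystander.
Things that resemble listed ones, but are neither listed nor needed, are in the scene too. Of the things that look like the part that bears piston_mid, the middle-sized one is meant.

How it is judged:
By the outcome, as a careful person would: the job done as asked, in the order asked, and still so for the second after the job is handed in, with the robot touching nothing.
It also fails if it takes over 51 s, if anything falls off the work surface, if the arm or the gripper's body presses on something with over 40 N, if the wrist force passes 120 N, or if a joint passes its speed limit or range.

## Working session

There is one attempt and no reset: what is moved stays moved. The work goes in short steps, Python scripts to look and compute and a tool call to move; the robot and the scene stay as the last step left them, time stands still between calls to the robot, and variables do not carry over. Pictures are saved under pics/ and viewed, and the job is handed in when it is done.

Besides the shell and the picture viewer there is one more tool, called as name(argument=value, ...) on one line, values as JSON. arm_command: Moves the arm, as the interface text tells. Its arguments: {"type":"object","properties":{"rows":{"type":"array"},"grip_force":{"type":"number"}},"required":["rows"]}

```bash
mkdir -p pics; cat > h.py <<'E'
import numpy as np, cv2
from bench import robot
def cam(n,fn=None):
    c=robot.read_camera(n)
    for k in ("mtx","dist_coeffs","rvec","tvec"): c[k]=np.array(c[k],float)
    if fn: cv2.imwrite("pics/"+fn,c["frame"])
    np.savez("pics/"+n+".npz",**{k:c[k] for k in("frame","mtx","dist_coeffs","rvec","tvec")})
    return c
def load(n): return dict(np.load("pics/"+n+".npz"))
def ray(c,u,v):
    p=cv2.undistortPoints(np.array([[[u,v]]],float),c["mtx"],c["dist_coeffs"])[0,0]
    R=cv2.Rodrigues(c["rvec"])[0]; d=R.T@np.array([p[0],p[1],1]); o=-R.T@c["tvec"].ravel(); return o,d/np.linalg.norm(d)
def atz(c,u,v,z):
    o,d=ray(c,u,v); return o+d*(z-o[2])/d[2]
def proj(c,P):
    return cv2.projectPoints(np.array(P,float).reshape(-1,1,3),c["rvec"],c["tvec"],c["mtx"],c["dist_coeffs"])[0].reshape(-1,2)
E
python3 - <<'E'
from h import *
for n in("scene","side","wrist"):
    c=cam(n,n+"0.png"); o,d=ray(c,320,200); print(n,o.round(),d.round(2),c["mtx"][0,0])
print(robot.get_obs())
E
```

```text
scene [1367.  110.  865.] [-0.71 -0.1  -0.69] 392.53286864731314
side [  59. -780.  934.] [ 0.43  0.63 -0.65] 393.07833791489827
wrist [598.  76. 374.] [ 0.01 -0.28 -0.96] 341.72972832715175
{'time_s': 0.15, 'joint_positions': array([-8.54021612e-02,  1.31032876e-01,  1.48899110e+00, -5.56119709e-07,
        1.52300120e+00, -8.53911534e-02]), 'joint_vel': array([-1.18914080e-03, -2.52643572e-03, -4.29845989e-03, -1.18276908e-03,
        1.18470396e-03,  4.94932841e-06]), 'tau': array([ 1.01583330e-03, -5.70061326e+01, -5.01160097e+01, -1.39109225e-04,
        9.69119486e-03, -7.10949371e-05]), 'ee_pos': array([5.99591761e+02, 5.57917475e-02, 2.30479297e+02]), 'tcp_rot': array([ 1.20862204,  1.21033502, -1.2102012 ]), 'ft_force': array([-0.32061607,  0.30876731,  0.06558393]), 'moment': array([ 0.01524761, -0.01435652, -0.06923217]), 'finger_gap': 85.42760622797952}
```

View pics/scene0.png

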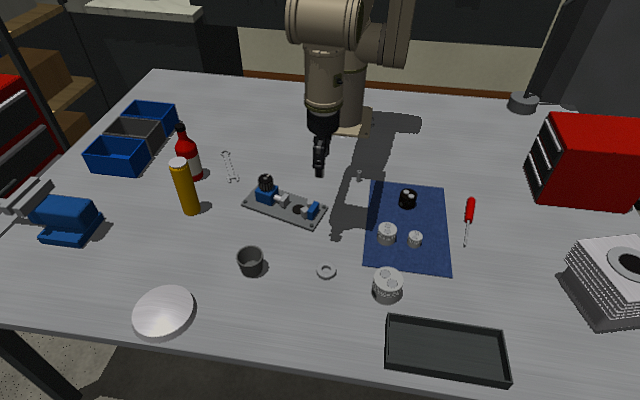

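View pics/side0.png

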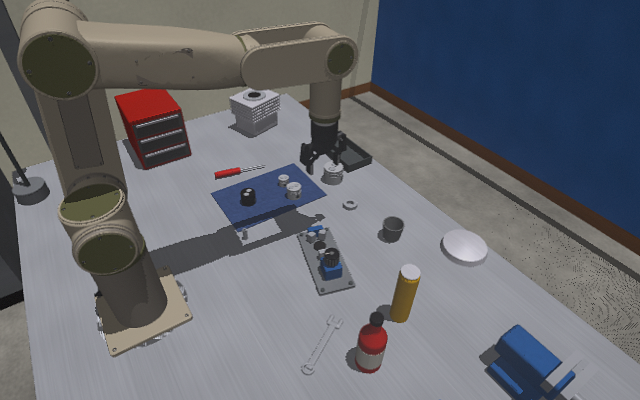

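View pics/wrist0.png

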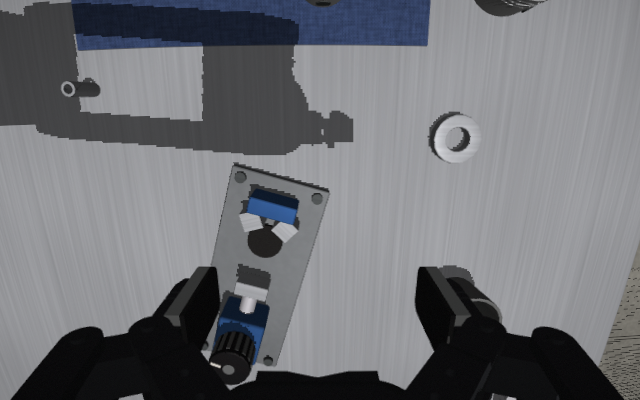

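Candidates for the bright piston in the scene view are (387,233) on the mat, (415,239) on the mat and smaller, and (388,285) off the mat and larger. The black one at (408,197) is the old piston. The one at (387,233) fits as the middle-sized one on the mat, so I'm enlarging it to confirm.

```bash
python3 - <<'E'
from h import *
s=load("scene"); d=load("side")
a=cv2.resize(s["frame"][170:310,340:480],(560,560),interpolation=cv2.INTER_CUBIC)
cv2.imwrite("pics/c1.png",a)
a=cv2.resize(s["frame"][160:240,230:340],(770,560),interpolation=cv2.INTER_CUBIC)
cv2.imwrite("pics/c2.png",a)
w=load("wrist")
a=cv2.resize(w["frame"][150:390,180:360],(450,600),interpolation=cv2.INTER_CUBIC)
cv2.imwrite("pics/c3.png",a)
a=cv2.resize(d["frame"][160:300,230:370],(560,560),interpolation=cv2.INTER_CUBIC)
cv2.imwrite("pics/c4.png",a)
E
```

```text
(no output)
```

View pics/c1.png

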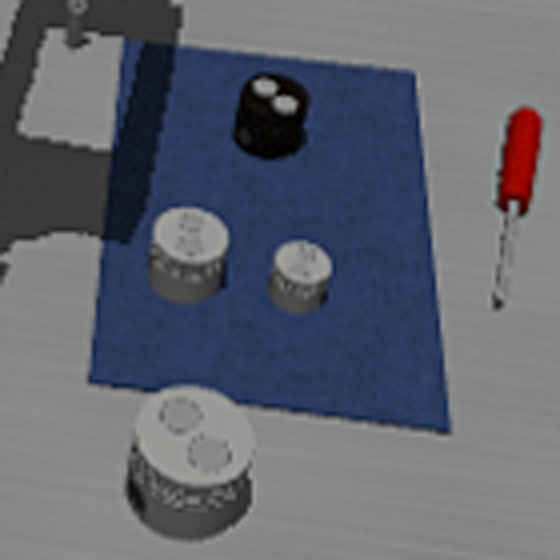

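View pics/c2.png

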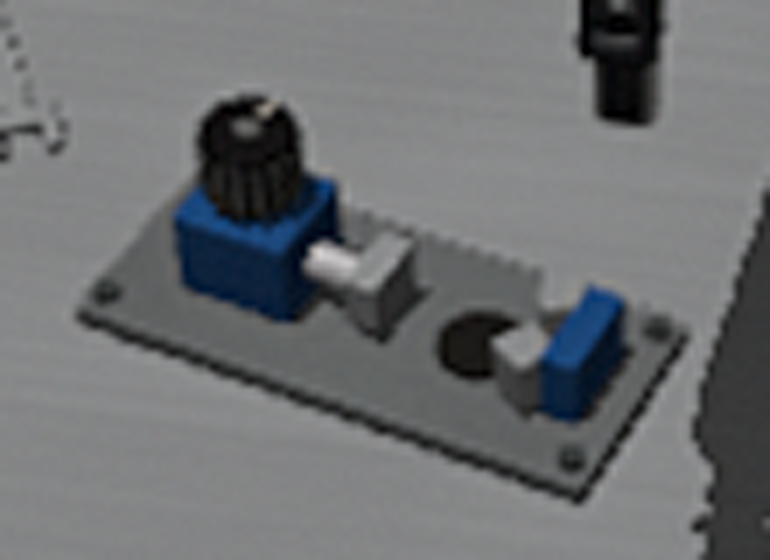

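View pics/c3.png

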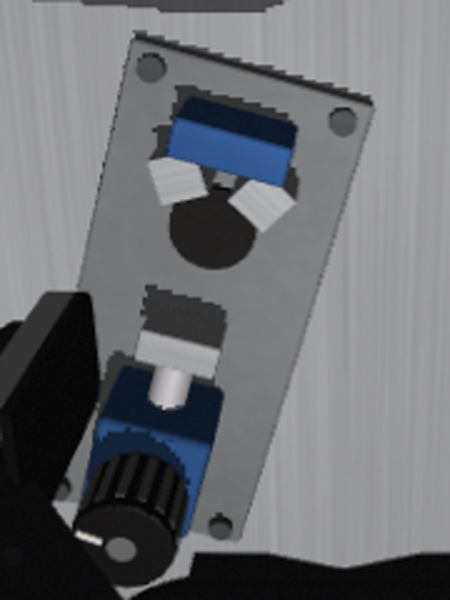

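View pics/c4.png

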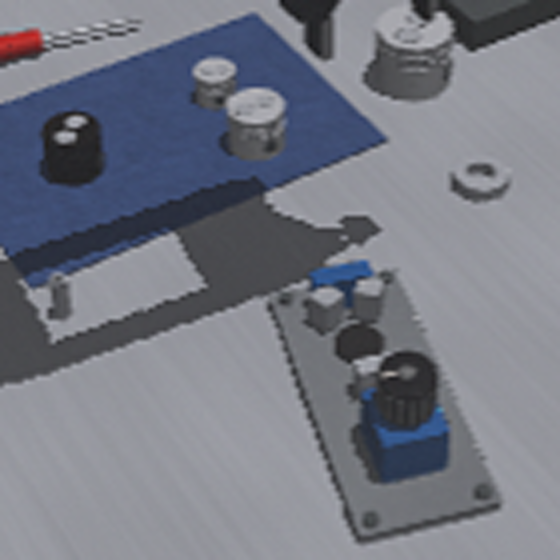

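```bash
python3 - <<'E'
from h import *
s,d,w=load("scene"),load("side"),load("wrist")
f=lambda x,y,k,ox,oy:((x+.5)/k-.5+ox,(y+.5)/k-.5+oy)
P=lambda t,c,p,z:print(t,np.round(atz(c,*p,z),1))
P("piston scene",s,f(189,236,4,340,170),47); P("piston side",d,f(256,108,4,230,160),47)
for t,a in(("L",(149,236)),("R",(229,240))):P("rim"+t,s,f(*a,4,340,170),47)
P("small L",s,f(273,262,4,340,170),40);P("small R",s,f(332,265,4,340,170),40)
P("big L",s,f(133,438,4,340,170),60);P("big R",s,f(256,445,4,340,170),60)
P("pin scene",s,f(247,127,7,230,160),98);P("pin side",d,f(407,373,4,230,160),98);P("pin wrist",w,f(121,550,2.5,180,150),98)
P("pad wrist",w,f(213,228,2.5,180,150),16);P("pad side",d,f(359,343,4,230,160),16);P("pad scene",s,f(480,345,7,230,160),16)
# plate corners z=12
for p in((135,38),(372,104)):P("plate w",w,f(*p,2.5,180,150),12)
for p in((269,305),(393,272),(498,500),(362,535)):P("plate side",d,f(*p,4,230,160),12)
for p in((578,495),(688,328),(80,315)):P("plate scene",s,f(*p,7,230,160),12)
print(robot.get_obs()["ee_pos"])
E
```

```text
piston scene [606.3 190.5  47. ]
piston side [604.8 185.5  47. ]
rimL [611.  162.9  47. ]
rimR [605.3 218.3  47. ]
small L [614.4 249.8  40. ]
small R [610.3 290.2  40. ]
big L [791.8 161.   60. ]
big R [784.3 235.4  60. ]
pin scene [ 509.  -182.1   98. ]
pin side [ 510.1 -185.1   98. ]
pin wrist [ 506.9 -186.6   98. ]
pad wrist [538.3 -78.6  16. ]
pad side [540.4 -80.2  16. ]
pad scene [541.2 -76.6  16. ]
plate w [507.9   8.1  12. ]
plate w [610.2 -21.3  12. ]
plate side [504.   -2.6  12. ]
plate side [610.8 -25.5  12. ]
plate side [ 541.9 -260.2   12. ]
plate side [ 442.1 -232.3   12. ]
plate scene [616.7 -20.3  12. ]
plate scene [511.5  10.8  12. ]
plate scene [ 548.7 -254.6   12. ]
[5.99591761e+02 5.57917475e-02 2.30479297e+02]
```

The crop confirms it. The rims measure about 55 mm at (387,229), 40 mm for the small one and 74 mm for the large one, so (387,233) is the 52 mm piston. I'm moving above it for a close wrist view.

arm_command(rows=[{"dx": 0.02,"dy": 0.012,"dz": -0.08,"wx": 0,"wy": 0,"wz": 0,"hand": 1},{"dx": 0.04,"dy": 0.012,"dz": -0.16,"wx": 0,"wy": 0,"wz": 0,"hand": 1},{"dx": 0.06,"dy": 0.012,"dz": -0.24,"wx": 0,"wy": 0,"wz": 0,"hand": 1},{"dx": 0.08,"dy": 0.012,"dz": -0.31,"wx": 0,"wy": 0,"wz": 0,"hand": 1},{"dx": 0.1,"dy": 0.012,"dz": -0.376,"wx": 0,"wy": 0,"wz": 0,"hand": 1},{"dx": 0.1,"dy": 0.012,"dz": -0.376,"wx": 0,"wy": 0,"wz": 0,"hand": 1},{"dx": 0.1,"dy": 0.012,"dz": -0.376,"wx": 0,"wy": 0,"wz": 0,"hand": 1},{"dx": 0.1,"dy": 0.012,"dz": -0.376,"wx": 0,"wy": 0,"wz": 0,"hand": 1},{"dx": 0.1,"dy": 0.012,"dz": -0.376,"wx": 0,"wy": 0,"wz": 0,"hand": 1},{"dx": 0.1,"dy": 0.012,"dz": -0.376,"wx": 0,"wy": 0,"wz": 0,"hand": 1}], grip_force=40)

```text
time_s: 0.98
ee_pos: [606.5, 186.8, 181.9]
tcp_rot: [1.211, 1.208, -1.21]
ft_force: [0.5, 0.4, -0.6]
finger_gap: 85.7
```

```bash
python3 - <<'E'
from h import *
c=cam("wrist","w1.png"); print(robot.get_obs())
E
```

```text
{'time_s': 1.0333, 'joint_positions': array([ 2.18071500e-01,  2.48041132e-01,  1.44599691e+00, -1.34312657e-04,
        1.44659829e+00,  2.19823804e-01]), 'joint_vel': array([0.00148762, 0.00078529, 0.00069059, 0.00136059, 0.00091325,
       0.00067285]), 'tau': array([ 3.34514938e-01, -6.20328641e+01, -4.92175734e+01,  1.61085947e-02,
        4.01457119e-04, -7.28611427e-03]), 'ee_pos': array([606.54658764, 186.80011846, 181.9417029 ]), 'tcp_rot': array([ 1.21098966,  1.20772674, -1.20973192]), 'ft_force': array([0.6959013 , 0.79321815, 0.61812572]), 'moment': array([-0.00704108, -0.03474012, -0.01602404]), 'finger_gap': 85.71438680239353}
```

View pics/w1.png

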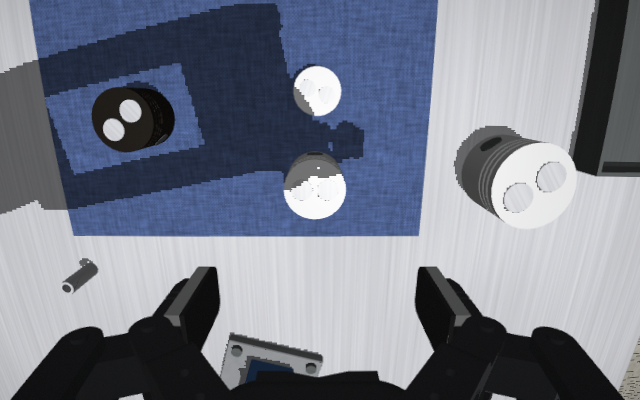

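The piston crown is at about (314,188) in the wrist view. The small piston is at (317,90), the old one at (128,118) and the large one at (535,180).

```bash
python3 - <<'E'
from h import *
c=load("wrist"); fr=c["frame"]
hsv=cv2.cvtColor(fr,cv2.COLOR_BGR2HSV)
m=((hsv[...,1]<60)&(hsv[...,2]>60)).astype(np.uint8); m[:130]=0;m[225:]=0;m[:,:270]=0;m[:,360:]=0
n,l,st,ce=cv2.connectedComponentsWithStats(m); i=1+np.argmax(st[1:,4]); print(st[i],ce[i])
for p in((283.5,188),(346,188),(314,219.5),(315,190)): print(p,atz(c,*p,47).round(1))
for t in np.linspace(0,2*np.pi,24,endpoint=False):pass
def ov(P,z,r,col):
    pts=proj(c,[[P[0]+r*np.cos(t),P[1]+r*np.sin(t),z] for t in np.linspace(0,6.28,60)])
    cv2.polylines(fr,[np.round(pts*16).astype(np.int32)],True,col,1,shift=4)
P=(606,186.5)
ov(P,47,26,(0,0,255));ov(P,3,26,(0,255,0))
cv2.imwrite("pics/w1o.png",cv2.resize(fr[120:240,250:380],None,fx=4,fy=4))
E
```

```text
[ 284  152   62   67 3272] [314.41962103 186.13141809]
(283.5, 188) [576.9 190.6  47. ]
(346, 188) [629.5 190.5  47. ]
(314, 219.5) [602.4 162.4  47. ]
(315, 190) [603.4 188.8  47. ]
```

View pics/w1o.png

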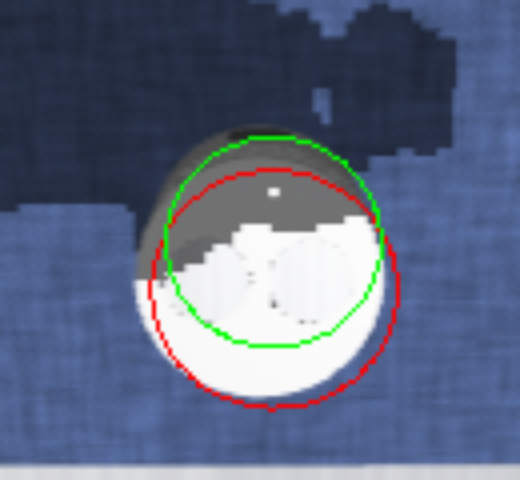

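Centre is about (603.4,188), found from a rim 52.6 mm wide. I'm descending and closing.

arm_command(rows=[{"dx": 0.07,"dy": -0.006,"dz": -0.0024,"wx": 0,"wy": 0,"wz": 0,"hand": 1},{"dx": 0.14,"dy": -0.006,"dz": -0.0024,"wx": 0,"wy": 0,"wz": 0,"hand": 1},{"dx": 0.21,"dy": -0.006,"dz": -0.0024,"wx": 0,"wy": 0,"wz": 0,"hand": 1},{"dx": 0.27,"dy": -0.006,"dz": -0.0024,"wx": 0,"wy": 0,"wz": 0,"hand": 1},{"dx": 0.32,"dy": -0.006,"dz": -0.0024,"wx": 0,"wy": 0,"wz": 0,"hand": 1},{"dx": 0.346,"dy": -0.006,"dz": -0.0024,"wx": 0,"wy": 0,"wz": 0,"hand": 1},{"dx": 0.346,"dy": -0.006,"dz": -0.0024,"wx": 0,"wy": 0,"wz": 0,"hand": 1},{"dx": 0.346,"dy": -0.006,"dz": -0.0024,"wx": 0,"wy": 0,"wz": 0,"hand": 0.3},{"dx": 0.346,"dy": -0.006,"dz": -0.0024,"wx": 0,"wy": 0,"wz": 0,"hand": -0.2},{"dx": 0.346,"dy": -0.006,"dz": -0.0024,"wx": 0,"wy": 0,"wz": 0,"hand": -0.6}], grip_force=40)

```text
time_s: 1.87
ee_pos: [605.1, 189.6, 11.2]
tcp_rot: [1.212, 1.207, -1.206]
ft_force: [-0.1, -0.2, 8.4]
finger_gap: 51.5
```

arm_command(rows=[{"dx": 0,"dy": 0,"dz": 0,"wx": 0,"wy": 0,"wz": 0,"hand": -1},{"dx": 0,"dy": 0,"dz": 0,"wx": 0,"wy": 0,"wz": 0,"hand": -1},{"dx": 0,"dy": 0,"dz": 0,"wx": 0,"wy": 0,"wz": 0,"hand": -1},{"dx": 0,"dy": 0,"dz": 0,"wx": 0,"wy": 0,"wz": 0,"hand": -1},{"dx": 0,"dy": 0,"dz": 0,"wx": 0,"wy": 0,"wz": 0,"hand": -1},{"dx": 0,"dy": 0,"dz": 0,"wx": 0,"wy": 0,"wz": 0,"hand": -1},{"dx": -0.01,"dy": 0,"dz": 0,"wx": 0,"wy": 0,"wz": 0,"hand": -1},{"dx": -0.04,"dy": 0,"dz": 0,"wx": 0,"wy": 0,"wz": 0,"hand": -1},{"dx": -0.08,"dy": 0,"dz": 0,"wx": 0,"wy": 0,"wz": 0,"hand": -1},{"dx": -0.12,"dy": 0,"dz": 0,"wx": 0,"wy": 0,"wz": 0,"hand": -1}], grip_force=40)

```text
time_s: 2.7
ee_pos: [602.4, 189.2, 69.6]
tcp_rot: [1.208, 1.21, -1.21]
ft_force: [0.5, -1.5, -2.0]
finger_gap: 51.2
```

```bash
python3 - <<'E'
from h import *
c=cam("wrist","w2.png"); d=cam("side","s2.png");print(robot.get_obs())
a=np.hstack([c["frame"][150:400,160:480],cv2.resize(d["frame"][100:225,230:390],(320,250))]);cv2.imwrite("pics/m2.png",a)
E
```

```text
{'time_s': 2.8, 'joint_positions': array([2.23128721e-01, 3.37198956e-01, 1.54361954e+00, 9.26612314e-05,
       1.25271289e+00, 2.22946100e-01]), 'joint_vel': array([-0.00121653,  0.03665563,  0.03692801, -0.00234405, -0.04992797,
        0.00076932]), 'tau': array([ 1.24984849e-01, -6.13497734e+01, -4.33061635e+01, -3.24226443e-03,
        1.14955846e+00,  2.26059069e-05]), 'ee_pos': array([606.24456116, 190.09551965,  74.13155341]), 'tcp_rot': array([ 1.21415939,  1.20486915, -1.20242453]), 'ft_force': array([ 1.38519926,  0.30821212, -0.86451311]), 'moment': array([-0.00773641, -0.0111974 , -0.00718604]), 'finger_gap': 51.137130673025226}
```

View pics/m2.png

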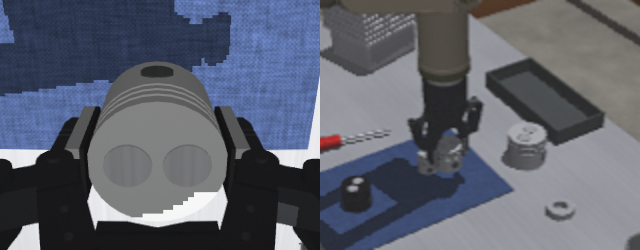

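```bash
python3 - <<'E'
from h import *
d=load("side"); s=cam("scene","sc2.png");w=load("wrist")
a=np.hstack([cv2.resize(x,(400,500),interpolation=cv2.INTER_CUBIC) for x in(d["frame"][140:200,310:358],s["frame"][190:250,360:408])]);cv2.imwrite("pics/m3.png",a)
o=robot.get_obs();print(o["ee_pos"],o["finger_gap"])
# axis check in wrist: project upright piston at tcp
f=w["frame"]
for z0,col in((44,(0,0,255)),(0,(0,255,0))):
    P=np.array([606.2,190.1,74.1+ z0-6])
    pts=proj(w,[P+26*np.array([np.cos(t),np.sin(t),0]) for t in np.linspace(0,6.28,60)])
    cv2.polylines(f,[np.round(pts).astype(np.int32)],True,col,1)
cv2.imwrite("pics/m4.png",f[150:400,160:480])
E
```

```text
[605.10441908 189.79214658  71.81161236] 50.88966252936877
```

View pics/m3.png

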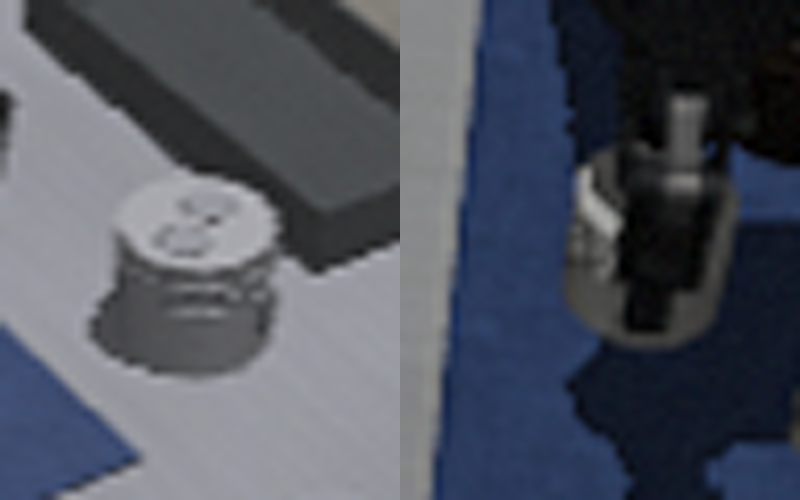

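View pics/m4.png

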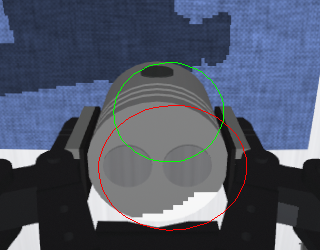

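```bash
python3 - <<'E'
from h import *
d=load("side")
cv2.imwrite("pics/m5.png",cv2.resize(d["frame"][140:200,270:330],(600,600),interpolation=cv2.INTER_CUBIC))
E
```

```text
(no output)
```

View pics/m5.png

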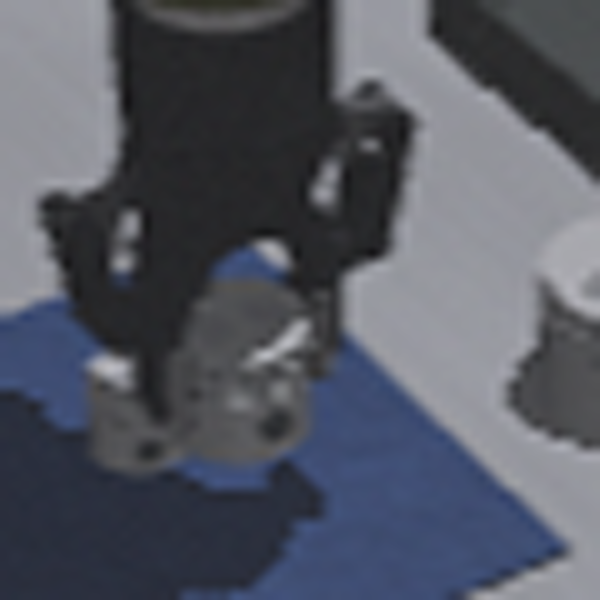

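The piston is gripped upright and clear of the mat, with the small piston undisturbed. I'm carrying it above the fixture.

arm_command(rows=[{"dx": -0.04,"dy": -0.008,"dz": 0.035,"wx": 0.02,"wy": 0,"wz": 0,"hand": -1},{"dx": -0.08,"dy": -0.024,"dz": 0.1,"wx": 0.05,"wy": 0,"wz": 0,"hand": -1},{"dx": -0.08,"dy": -0.042,"dz": 0.175,"wx": 0.08,"wy": 0,"wz": 0,"hand": -1},{"dx": -0.08,"dy": -0.06,"dz": 0.25,"wx": 0.11,"wy": 0,"wz": 0,"hand": -1},{"dx": -0.08,"dy": -0.077,"dz": 0.325,"wx": 0.14,"wy": 0,"wz": 0,"hand": -1},{"dx": -0.08,"dy": -0.095,"dz": 0.4,"wx": 0.178,"wy": 0,"wz": 0,"hand": -1},{"dx": -0.08,"dy": -0.111,"dz": 0.47,"wx": 0.178,"wy": 0,"wz": 0,"hand": -1},{"dx": -0.08,"dy": -0.122,"dz": 0.52,"wx": 0.178,"wy": 0,"wz": 0,"hand": -1},{"dx": -0.08,"dy": -0.127,"dz": 0.539,"wx": 0.178,"wy": 0,"wz": 0,"hand": -1},{"dx": -0.08,"dy": -0.127,"dz": 0.539,"wx": 0.178,"wy": 0,"wz": 0,"hand": -1}])

```text
time_s: 3.68
ee_pos: [538.3, -82.3, 107.4]
tcp_rot: [1.413, 1.063, -1.416]
ft_force: [0.1, 0.2, -2.2]
finger_gap: 51.2
```

arm_command(rows=[{"dx": 0,"dy": 0,"dz": 0,"wx": 0,"wy": 0,"wz": 0,"hand": -1},{"dx": 0,"dy": 0,"dz": 0,"wx": 0,"wy": 0,"wz": 0,"hand": -1},{"dx": 0,"dy": 0,"dz": 0,"wx": 0,"wy": 0,"wz": 0,"hand": -1},{"dx": 0,"dy": 0,"dz": 0,"wx": 0,"wy": 0,"wz": 0,"hand": -1},{"dx": 0,"dy": 0,"dz": 0,"wx": 0,"wy": 0,"wz": 0,"hand": -1},{"dx": 0,"dy": 0,"dz": 0,"wx": 0,"wy": 0,"wz": 0,"hand": -1},{"dx": 0,"dy": 0,"dz": 0,"wx": 0,"wy": 0,"wz": 0,"hand": -1},{"dx": 0,"dy": 0,"dz": 0,"wx": 0,"wy": 0,"wz": 0,"hand": -1},{"dx": 0,"dy": 0,"dz": 0,"wx": 0,"wy": 0,"wz": 0,"hand": -1},{"dx": 0,"dy": 0,"dz": 0,"wx": 0,"wy": 0,"wz": 0,"hand": -1}])

```text
time_s: 4.52
ee_pos: [539.5, -80.3, 108.3]
tcp_rot: [1.412, 1.064, -1.412]
ft_force: [0.6, 0.4, -2.7]
finger_gap: 51.1
```

```bash
python3 - <<'E'
from h import *
o=robot.get_obs();print(o["ee_pos"],o["tcp_rot"],o["joint_vel"])
w=cam("wrist","w3.png"); d=cam("side","s3.png");s=cam("scene","sc3.png")
o=robot.get_obs();print(o["ee_pos"],o["ft_force"])
cv2.imwrite("pics/m6.png",np.hstack([cv2.resize(x,(400,400),interpolation=cv2.INTER_CUBIC) for x in(d["frame"][190:290,280:380],s["frame"][150:250,220:320])]))
E
```

```text
[539.51204404 -80.30409753 108.31135768] [ 1.41216689  1.06363685 -1.4121627 ] [-0.00135068 -0.00036325 -0.00116656  0.00120411 -0.00156279 -0.00105707]
[539.5115021  -80.31542609 108.30461236] [ 0.13079586  0.33327923 -1.31020835]
```

View pics/m6.png

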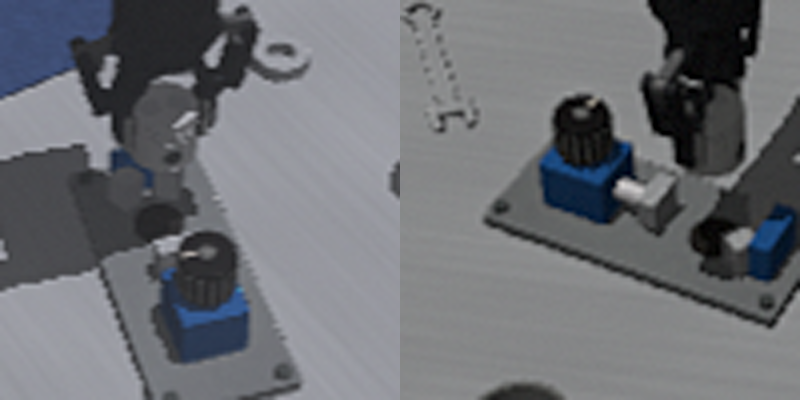

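View pics/w3.png

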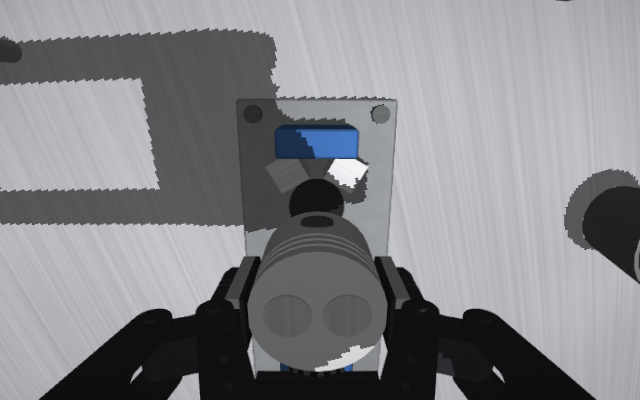

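```bash
python3 - <<'E'
from h import *
w=load("wrist"); f=w["frame"].copy()
yaw=-0.28; X=np.array([np.cos(yaw),np.sin(yaw),0]);Y=np.array([-X[1],X[0],0])
def circ(P,r,col,f,c):
    pts=proj(c,[np.array(P)+r*(np.cos(t)*X+np.sin(t)*Y) for t in np.linspace(0,6.28,90)])
    cv2.polylines(f,[np.round(pts*16).astype(np.int32)],True,col,1,shift=4)
N=np.array([540,-78.5,16.])
circ(N,20,(0,255,255),f,w)
T=np.array([539.5,-80.3,108.3])
for zz in(-6,38): circ(T+[0,0,zz],26,(0,0,255),f,w)
for p in((289,205),(344,205),(316.5,179)):print(atz(w,*p,16).round(1), ((atz(w,*p,16)-N)@X).round(1),((atz(w,*p,16)-N)@Y).round(1))
for p in((236,100),(397,99),(246,255),(388,255)):
    q=atz(w,*p,12)-N;print("plate",(q@X).round(1),(q@Y).round(1))
cv2.imwrite("pics/m7.png",cv2.resize(f[90:390,200:430],None,fx=2,fy=2,interpolation=cv2.INTER_CUBIC))
s=load("scene");d=load("side")
for c,n in((s,"a"),(d,"b")):
    g=c["frame"].copy();K=proj(c,[[508.7,-184.6,98],N])
    big=cv2.resize(g,None,fx=5,fy=5,interpolation=cv2.INTER_CUBIC)
    for z,r,P in((16,20,N),(98,22,np.array([508.7,-184.6,98])),(64,22,np.array([508.7,-184.6,64]))):
        pts=proj(c,[P+r*(np.cos(t)*X+np.sin(t)*Y) for t in np.linspace(0,6.28,90)])
        cv2.polylines(big,[np.round((pts*5+2)).astype(np.int32)],True,(0,255,255),1)
    u=K.mean(0)*5; x,y=int(u[0])-200,int(u[1])-200
    cv2.imwrite("pics/o"+n+".png",big[y:y+400,x:x+400])
a=np.hstack([cv2.imread("pics/oa.png"),cv2.imread("pics/ob.png")]);cv2.imwrite("pics/m8.png",a)
E
```

```text
[519.2 -72.7  16. ] -21.6 -0.2
[557.5 -83.7  16. ] 18.3 -0.2
[543.7 -59.7  16. ] -1.7 19.1
plate -56.2 73.1
plate 52.9 73.8
plate -56.3 -42.1
plate 53.8 -42.0
```

View pics/m7.png

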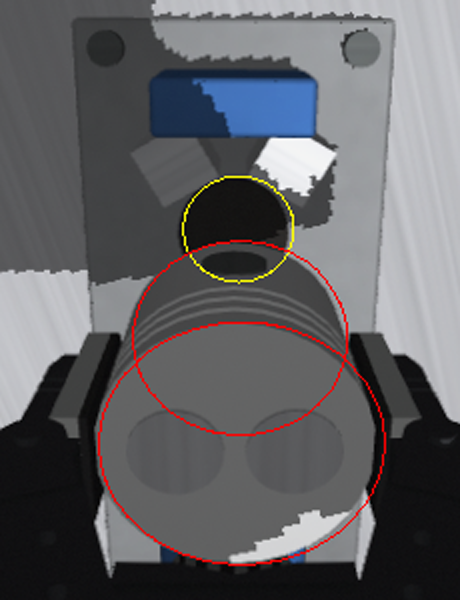

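View pics/m8.png

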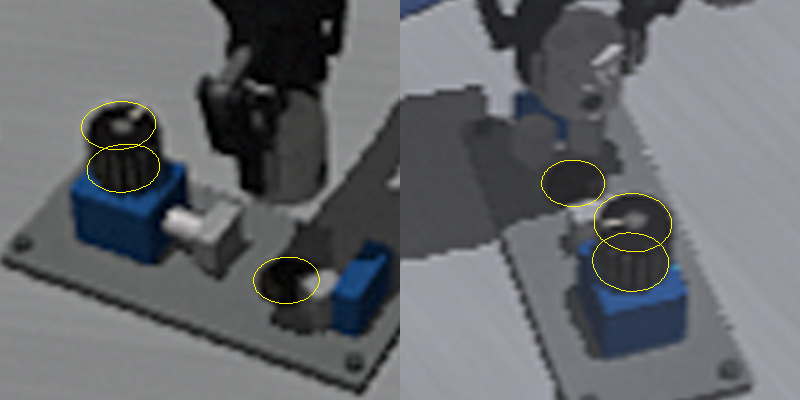

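The fixture is aligned: the plate edges are symmetric in the wrist view, the pad is at (316,205) and the V sits behind it. I'm lowering to just above the pad.

arm_command(rows=[{"dx": 0.03,"dy": -0.001,"dz": 0.001,"wx": 0,"wy": 0,"wz": 0,"hand": -1},{"dx": 0.06,"dy": -0.001,"dz": 0.001,"wx": 0,"wy": 0,"wz": 0,"hand": -1},{"dx": 0.09,"dy": -0.001,"dz": 0.001,"wx": 0,"wy": 0,"wz": 0,"hand": -1},{"dx": 0.12,"dy": -0.001,"dz": 0.001,"wx": 0,"wy": 0,"wz": 0,"hand": -1},{"dx": 0.14,"dy": -0.001,"dz": 0.001,"wx": 0,"wy": 0,"wz": 0,"hand": -1},{"dx": 0.15,"dy": -0.001,"dz": 0.001,"wx": 0,"wy": 0,"wz": 0,"hand": -1},{"dx": 0.157,"dy": -0.001,"dz": 0.001,"wx": 0,"wy": 0,"wz": 0,"hand": -1},{"dx": 0.16,"dy": -0.001,"dz": 0.001,"wx": 0,"wy": 0,"wz": 0,"hand": -1},{"dx": 0.16,"dy": -0.001,"dz": 0.001,"wx": 0,"wy": 0,"wz": 0,"hand": -1},{"dx": 0.16,"dy": -0.001,"dz": 0.001,"wx": 0,"wy": 0,"wz": 0,"hand": -1}])

```text
time_s: 5.5
ee_pos: [539.5, -80.8, 29.1]
tcp_rot: [1.413, 1.063, -1.411]
ft_force: [-0.2, -0.0, -1.7]
finger_gap: 50.7
```

```bash
python3 - <<'E'
from h import *
w=cam("wrist","w4.png"); d=cam("side","s4.png");s=cam("scene","sc4.png")
o=robot.get_obs();print(o["ee_pos"],o["ft_force"],o["moment"])
cv2.imwrite("pics/m9.png",np.vstack([np.hstack([cv2.resize(x,(350,350),interpolation=cv2.INTER_CUBIC) for x in(d["frame"][200:280,290:370],s["frame"][170:250,250:330])]),cv2.resize(w["frame"][150:400,100:520],(700,250))]))
E
```

```text
[539.43493499 -80.74333744  29.03358301] [-0.94633307 -0.06817121 -1.61105775] [0.03856951 0.01102463 0.03212981]
```

View pics/m9.png

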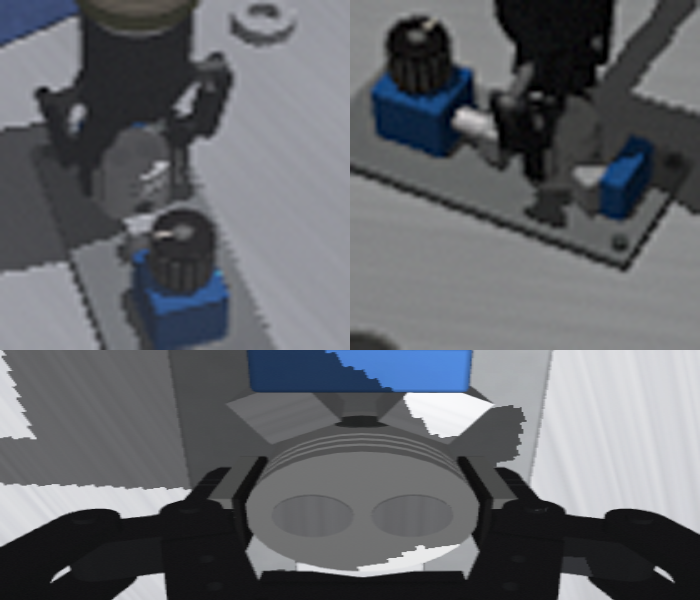

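The piston is centred on the V, with its apex and its own centre both near column 362 of the crop. There's no contact yet. I'm lowering slowly.

arm_command(rows=[{"dx": 0.001,"dy": 0,"dz": 0,"wx": 0,"wy": 0,"wz": 0,"hand": -1},{"dx": 0.002,"dy": 0,"dz": 0,"wx": 0,"wy": 0,"wz": 0,"hand": -1},{"dx": 0.003,"dy": 0,"dz": 0,"wx": 0,"wy": 0,"wz": 0,"hand": -1},{"dx": 0.004,"dy": 0,"dz": 0,"wx": 0,"wy": 0,"wz": 0,"hand": -1},{"dx": 0.005,"dy": 0,"dz": 0,"wx": 0,"wy": 0,"wz": 0,"hand": -1},{"dx": 0.006,"dy": 0,"dz": 0,"wx": 0,"wy": 0,"wz": 0,"hand": -1},{"dx": 0.007,"dy": 0,"dz": 0,"wx": 0,"wy": 0,"wz": 0,"hand": -1},{"dx": 0.008,"dy": 0,"dz": 0,"wx": 0,"wy": 0,"wz": 0,"hand": -1},{"dx": 0.008,"dy": 0,"dz": 0,"wx": 0,"wy": 0,"wz": 0,"hand": -1},{"dx": 0.008,"dy": 0,"dz": 0,"wx": 0,"wy": 0,"wz": 0,"hand": -1}])

```text
time_s: 6.48
ee_pos: [538.9, -80.6, 24.3]
tcp_rot: [1.412, 1.064, -1.412]
ft_force: [-1.4, -1.0, 0.7]
finger_gap: 50.9
```

arm_command(rows=[{"dx": 0.0006,"dy": 0,"dz": 0,"wx": 0,"wy": 0,"wz": 0,"hand": -1},{"dx": 0.0012,"dy": 0,"dz": 0,"wx": 0,"wy": 0,"wz": 0,"hand": -1},{"dx": 0.0018,"dy": 0,"dz": 0,"wx": 0,"wy": 0,"wz": 0,"hand": -1},{"dx": 0.0024,"dy": 0,"dz": 0,"wx": 0,"wy": 0,"wz": 0,"hand": -1},{"dx": 0.003,"dy": 0,"dz": 0,"wx": 0,"wy": 0,"wz": 0,"hand": -1},{"dx": 0.003,"dy": 0,"dz": 0,"wx": 0,"wy": 0,"wz": 0,"hand": -1},{"dx": 0.003,"dy": 0,"dz": 0,"wx": 0,"wy": 0,"wz": 0,"hand": -1},{"dx": 0.003,"dy": 0,"dz": 0,"wx": 0,"wy": 0,"wz": 0,"hand": -1},{"dx": 0.003,"dy": 0,"dz": 0,"wx": 0,"wy": 0,"wz": 0,"hand": -1},{"dx": 0.003,"dy": 0,"dz": 0,"wx": 0,"wy": 0,"wz": 0,"hand": -1}])

```text
time_s: 7.32
ee_pos: [539.0, -80.6, 24.3]
tcp_rot: [1.412, 1.064, -1.412]
ft_force: [-9.5, 0.6, 15.9]
finger_gap: 51.2
```

It touched at about 24.3 mm, with 16 N against a 1.5 mm overshoot. I'm easing off and letting go slowly.

arm_command(rows=[{"dx": -0.0015,"dy": 0,"dz": 0,"wx": 0,"wy": 0,"wz": 0,"hand": -1},{"dx": -0.0025,"dy": 0,"dz": 0,"wx": 0,"wy": 0,"wz": 0,"hand": -1},{"dx": -0.0025,"dy": 0,"dz": 0,"wx": 0,"wy": 0,"wz": 0,"hand": -1},{"dx": -0.0025,"dy": 0,"dz": 0,"wx": 0,"wy": 0,"wz": 0,"hand": 0.35},{"dx": -0.0025,"dy": 0,"dz": 0,"wx": 0,"wy": 0,"wz": 0,"hand": 0.5},{"dx": -0.0025,"dy": 0,"dz": 0,"wx": 0,"wy": 0,"wz": 0,"hand": 0.7},{"dx": -0.0025,"dy": 0,"dz": 0,"wx": 0,"wy": 0,"wz": 0,"hand": 1},{"dx": -0.0025,"dy": 0,"dz": 0,"wx": 0,"wy": 0,"wz": 0,"hand": 1},{"dx": -0.0025,"dy": 0,"dz": 0,"wx": 0,"wy": 0,"wz": 0,"hand": 1},{"dx": -0.0025,"dy": 0,"dz": 0,"wx": 0,"wy": 0,"wz": 0,"hand": 1}])

```text
time_s: 8.15
ee_pos: [538.8, -80.6, 24.0]
tcp_rot: [1.412, 1.064, -1.412]
ft_force: [-0.1, -0.1, -0.9]
finger_gap: 85.6
```

```bash
python3 - <<'E'
from h import *
w=cam("wrist","w5.png"); d=cam("side","s5.png");s=cam("scene","sc5.png")
o=robot.get_obs();print(o["ee_pos"],o["ft_force"],o["moment"],o["finger_gap"])
cv2.imwrite("pics/m10.png",np.vstack([np.hstack([cv2.resize(x,(350,350),interpolation=cv2.INTER_CUBIC) for x in(d["frame"][200:280,290:370],s["frame"][170:250,250:330])]),cv2.resize(w["frame"][150:400,100:520],(700,250))]))
E
```

```text
[538.87729278 -80.61592187  24.04093563] [0.11286869 0.04392018 0.04827004] [ 0.03788919 -0.03392951  0.04838878] 85.56272303187102
```

View pics/m10.png

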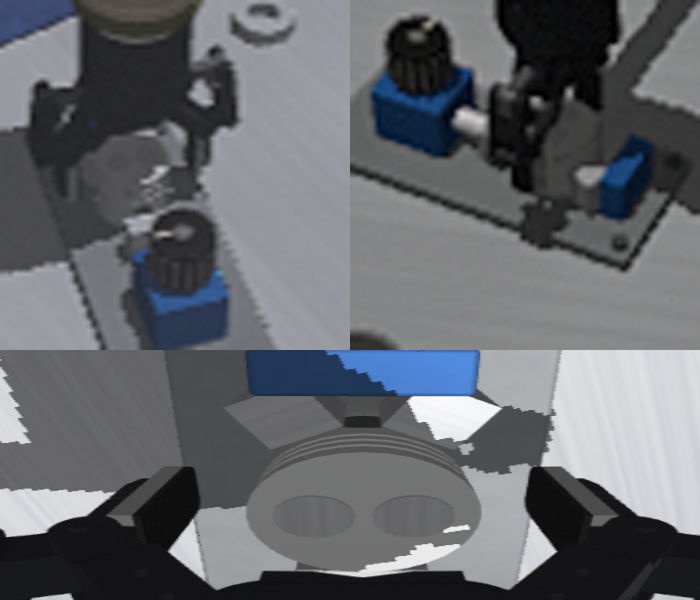

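The piston stands free between the V and the jaw. Next I'm working out the distances to the tall things near the knob, and the wrist's joint range.

```bash
python3 - <<'E'
from h import *
d=load("side");s=load("scene")
print("can",atz(d,400,319,0),atz(s,191,212,0),"bottle",atz(d,369,367,0),atz(s,195,178,0))
print("can top",atz(d,410,272,190),atz(s,178,161,190))
print(robot.get_obs()["joint_positions"])
E
```

```text
can [ 583.03702556 -414.12802947    0.        ] [ 593.97583047 -399.62675014    0.        ] bottle [ 426.21215503 -474.69274296    0.        ] [ 440.70293397 -447.95222392    0.        ]
can top [ 585.04708255 -404.11708653  190.        ] [ 584.67852973 -397.38815336  190.        ]
[-2.42595228e-01  1.86243645e-01  1.82566701e+00 -1.44629711e-05
  1.12970636e+00  3.69976069e-02]
```

arm_command(rows=[{"dx": -0.01,"dy": 0,"dz": 0,"wx": 0,"wy": 0,"wz": 0,"hand": 1},{"dx": -0.05,"dy": 0,"dz": 0,"wx": 0,"wy": 0,"wz": 0,"hand": 1},{"dx": -0.12,"dy": 0,"dz": 0,"wx": 0,"wy": 0,"wz": 0,"hand": 1},{"dx": -0.19,"dy": 0,"dz": 0,"wx": 0,"wy": 0,"wz": 0,"hand": 1},{"dx": -0.24,"dy": 0,"dz": 0.03,"wx": 0,"wy": 0,"wz": 0,"hand": 1},{"dx": -0.252,"dy": 0,"dz": 0.09,"wx": 0,"wy": 0,"wz": 0,"hand": 1},{"dx": -0.252,"dy": 0,"dz": 0.15,"wx": 0,"wy": 0,"wz": 0,"hand": 1},{"dx": -0.252,"dy": 0,"dz": 0.2,"wx": 0,"wy": 0,"wz": 0,"hand": 1},{"dx": -0.252,"dy": 0,"dz": 0.216,"wx": 0,"wy": 0,"wz": 0,"hand": 1},{"dx": -0.252,"dy": 0,"dz": 0.216,"wx": 0,"wy": 0,"wz": 0,"hand": 1}], grip_force=110)

```text
time_s: 9.13
ee_pos: [508.6, -186.1, 150.5]
tcp_rot: [1.414, 1.062, -1.414]
ft_force: [0.5, 1.3, -0.6]
finger_gap: 85.5
```

arm_command(rows=[{"dx": 0,"dy": 0,"dz": 0,"wx": 0,"wy": 0,"wz": 0,"hand": 1},{"dx": 0,"dy": 0,"dz": 0,"wx": 0,"wy": 0,"wz": 0,"hand": 1},{"dx": 0,"dy": 0,"dz": 0,"wx": 0,"wy": 0,"wz": 0,"hand": 1},{"dx": 0,"dy": 0,"dz": 0,"wx": 0,"wy": 0,"wz": 0,"hand": 1},{"dx": 0,"dy": 0,"dz": 0,"wx": 0,"wy": 0,"wz": 0,"hand": 1},{"dx": 0,"dy": 0,"dz": 0,"wx": 0,"wy": 0,"wz": 0,"hand": 1},{"dx": 0,"dy": 0,"dz": 0,"wx": 0,"wy": 0,"wz": 0,"hand": 1},{"dx": 0,"dy": 0,"dz": 0,"wx": 0,"wy": 0,"wz": 0,"hand": 1},{"dx": 0,"dy": 0,"dz": 0,"wx": 0,"wy": 0,"wz": 0,"hand": 1},{"dx": 0,"dy": 0,"dz": 0,"wx": 0,"wy": 0,"wz": 0,"hand": 1}])

```text
time_s: 9.97
ee_pos: [509.1, -184.4, 150.0]
tcp_rot: [1.412, 1.064, -1.412]
ft_force: [-0.1, -0.4, 0.5]
finger_gap: 85.3
```

```bash
python3 - <<'E'
from h import *
w=cam("wrist","w6.png"); d=cam("side","s6.png");s=cam("scene","sc6.png")
o=robot.get_obs();print(o["ee_pos"],o["moment"],o["finger_gap"])
cv2.imwrite("pics/m11.png",np.vstack([np.hstack([cv2.resize(x,(300,300),interpolation=cv2.INTER_CUBIC) for x in(d["frame"][210:290,300:380],s["frame"][160:240,240:320])]),cv2.resize(w["frame"][40:400,70:570],None,fx=1.2,fy=.8)]))
f=w["frame"]
g=cv2.resize(f[100:400,200:440],None,fx=2,fy=2,interpolation=cv2.INTER_CUBIC)
for P,r in(((508.8,-184.6,98),22),((508.8,-184.6,98),6),((539.3,-78.8,60),26)):
    pts=proj(w,[np.array(P)+r*np.array([np.cos(t),np.sin(t),0]) for t in np.linspace(0,6.28,90)])
    cv2.polylines(g,[np.round((pts-[200,100])*2+.5).astype(np.int32)],True,(0,255,255),1)
cv2.imwrite("pics/m12.png",g)
E
```

```text
[ 509.05435877 -184.4599978   150.03143761] [ 0.00547773  0.00112678 -0.01416761] 85.53321002657808
```

View pics/m11.png

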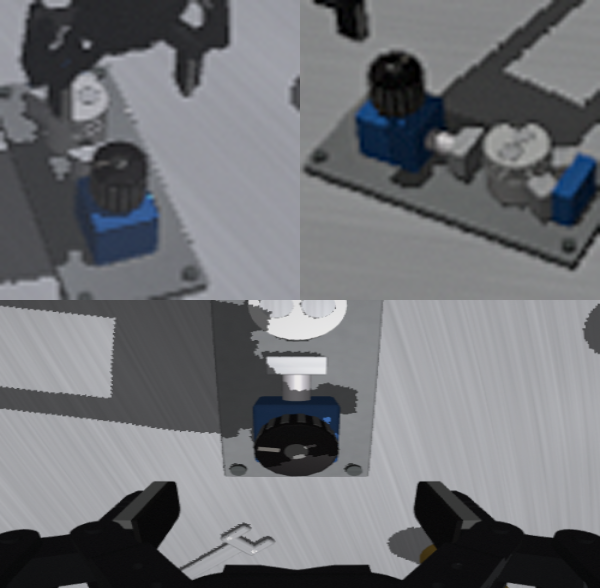

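View pics/m12.png

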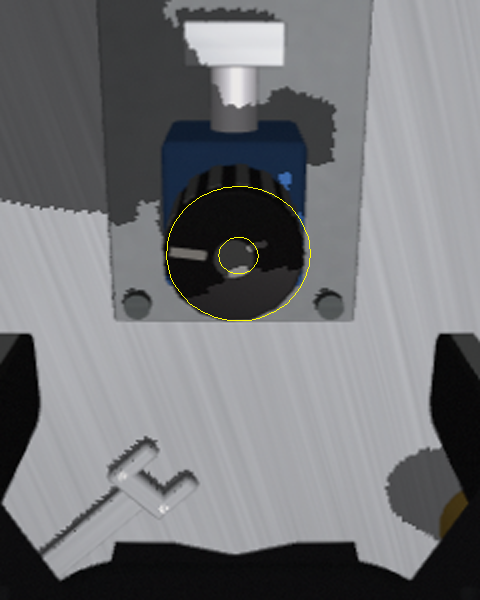

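The knob is centred on the overlay, with the pin at (237,255) in the crop level with its top, and the mark at the left. The piston stands in place. I'm going down and gripping the knob.

arm_command(rows=[{"dx": 0.04,"dy": -0.001,"dz": 0,"wx": 0,"wy": 0,"wz": 0,"hand": 1},{"dx": 0.09,"dy": -0.001,"dz": 0,"wx": 0,"wy": 0,"wz": 0,"hand": 1},{"dx": 0.13,"dy": -0.001,"dz": 0,"wx": 0,"wy": 0,"wz": 0,"hand": 1},{"dx": 0.16,"dy": -0.001,"dz": 0,"wx": 0,"wy": 0,"wz": 0,"hand": 1},{"dx": 0.168,"dy": -0.001,"dz": 0,"wx": 0,"wy": 0,"wz": 0,"hand": 1},{"dx": 0.168,"dy": -0.001,"dz": 0,"wx": 0,"wy": 0,"wz": 0,"hand": 1},{"dx": 0.168,"dy": -0.001,"dz": 0,"wx": 0,"wy": 0,"wz": 0,"hand": 0.5},{"dx": 0.168,"dy": -0.001,"dz": 0,"wx": 0,"wy": 0,"wz": 0,"hand": 0.2},{"dx": 0.168,"dy": -0.001,"dz": 0,"wx": 0,"wy": 0,"wz": 0,"hand": -1},{"dx": 0.168,"dy": -0.001,"dz": 0,"wx": 0,"wy": 0,"wz": 0,"hand": -1}], grip_force=110)

```text
time_s: 10.95
ee_pos: [509.0, -184.6, 67.9]
tcp_rot: [1.412, 1.063, -1.412]
ft_force: [-10.2, 4.1, 21.2]
finger_gap: 41.7
```

arm_command(rows=[{"dx": 0,"dy": 0,"dz": 0,"wx": 0,"wy": 0,"wz": 0,"hand": -1},{"dx": 0,"dy": 0,"dz": 0,"wx": 0,"wy": 0,"wz": 0,"hand": -1},{"dx": 0,"dy": 0,"dz": 0,"wx": 0,"wy": 0,"wz": 0,"hand": -1},{"dx": 0,"dy": 0,"dz": 0,"wx": 0,"wy": 0,"wz": 0,"hand": -1},{"dx": 0,"dy": 0,"dz": 0,"wx": 0,"wy": 0,"wz": 0,"hand": -1},{"dx": 0,"dy": 0,"dz": 0,"wx": 0.01,"wy": 0,"wz": 0,"hand": -1},{"dx": 0,"dy": 0,"dz": 0,"wx": 0.02,"wy": 0,"wz": 0,"hand": -1},{"dx": 0,"dy": 0,"dz": 0,"wx": 0.03,"wy": 0,"wz": 0,"hand": -1},{"dx": 0,"dy": 0,"dz": 0,"wx": 0.04,"wy": 0,"wz": 0,"hand": -1},{"dx": 0,"dy": 0,"dz": 0,"wx": 0.05,"wy": 0,"wz": 0,"hand": -1}])

```text
time_s: 11.78
ee_pos: [508.9, -184.6, 68.0]
tcp_rot: [1.468, 1.017, -1.468]
ft_force: [-7.3, 2.9, 11.4]
finger_gap: 41.5
```

```bash
cat >> h.py <<'E'
def st():
    from scipy.spatial.transform import Rotation as R
    o=robot.get_obs(); M=R.from_rotvec(o["tcp_rot"]).as_matrix()
    print("t",round(o["time_s"],2),"yaw",round(float(np.arctan2(M[1,1],M[0,1])),4),"p",o["ee_pos"].round(1),"F",o["ft_force"].round(1),"M",o["moment"].round(2),"j6",o["joint_positions"][5].round(3),o["joint_vel"][5].round(3),"gap",round(o["finger_gap"],1))
E
python3 -c "
from h import *
st();w=cam('wrist','w7.png');cv2.imwrite('pics/m13.png',w['frame'][150:400,150:490]);st()"
```

```text
t 11.78 yaw -0.3584 p [ 508.9 -184.6   68. ] F [-7.3  2.9 11.4] M [0.34 1.14 0.33] j6 -0.084 0.189 gap 41.5
t 11.83 yaw -0.3597 p [ 508.9 -184.6   68. ] F [-6.9  1.8 12.4] M [0.37 1.17 0.09] j6 -0.083 -0.031 gap 41.4
```

View pics/m13.png

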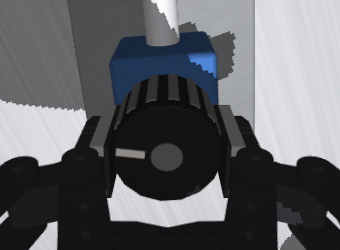

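The grip holds, and the drag moment is about 0.33 N m. I'm turning clockwise (+wx).

arm_command(rows=[{"dx": 0,"dy": 0,"dz": 0,"wx": 0.018,"wy": 0,"wz": 0,"hand": -1},{"dx": 0,"dy": 0,"dz": 0,"wx": 0.036,"wy": 0,"wz": 0,"hand": -1},{"dx": 0,"dy": 0,"dz": 0,"wx": 0.054,"wy": 0,"wz": 0,"hand": -1},{"dx": 0,"dy": 0,"dz": 0,"wx": 0.072,"wy": 0,"wz": 0,"hand": -1},{"dx": 0,"dy": 0,"dz": 0,"wx": 0.09,"wy": 0,"wz": 0,"hand": -1},{"dx": 0,"dy": 0,"dz": 0,"wx": 0.108,"wy": 0,"wz": 0,"hand": -1},{"dx": 0,"dy": 0,"dz": 0,"wx": 0.126,"wy": 0,"wz": 0,"hand": -1},{"dx": 0,"dy": 0,"dz": 0,"wx": 0.144,"wy": 0,"wz": 0,"hand": -1},{"dx": 0,"dy": 0,"dz": 0,"wx": 0.162,"wy": 0,"wz": 0,"hand": -1},{"dx": 0,"dy": 0,"dz": 0,"wx": 0.18,"wy": 0,"wz": 0,"hand": -1}])

```text
time_s: 12.67
ee_pos: [508.8, -184.5, 68.0]
tcp_rot: [1.664, 0.833, -1.664]
ft_force: [-7.5, 2.7, 13.1]
finger_gap: 41.8
```

```bash
python3 -c "
from h import *
st();w=cam('wrist','w8.png');cv2.imwrite('pics/m14.png',w['frame'][150:400,150:490])"
```

```text
t 12.67 yaw -0.6418 p [ 508.8 -184.5   68. ] F [-7.5  2.7 13.1] M [0.43 1.31 0.31] j6 0.2 0.336 gap 41.8
```

View pics/m14.png

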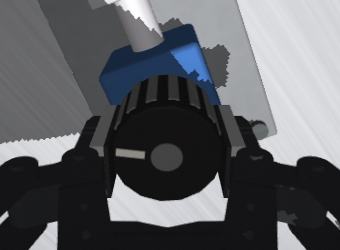

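The mark stays put between the fingers, so there's no slip. It has turned 0.36 rad at drag level, and I'm going on in 0.2 rad steps.

arm_command(rows=[{"dx": 0,"dy": 0,"dz": 0,"wx": 0.013,"wy": 0,"wz": 0,"hand": -1},{"dx": 0,"dy": 0,"dz": 0,"wx": 0.026,"wy": 0,"wz": 0,"hand": -1},{"dx": 0,"dy": 0,"dz": 0,"wx": 0.039,"wy": 0,"wz": 0,"hand": -1},{"dx": 0,"dy": 0,"dz": 0,"wx": 0.052,"wy": 0,"wz": 0,"hand": -1},{"dx": 0,"dy": 0,"dz": 0,"wx": 0.065,"wy": 0,"wz": 0,"hand": -1},{"dx": 0,"dy": 0,"dz": 0,"wx": 0.078,"wy": 0,"wz": 0,"hand": -1},{"dx": 0,"dy": 0,"dz": 0,"wx": 0.091,"wy": 0,"wz": 0,"hand": -1},{"dx": 0,"dy": 0,"dz": 0,"wx": 0.104,"wy": 0,"wz": 0,"hand": -1},{"dx": 0,"dy": 0,"dz": 0,"wx": 0.117,"wy": 0,"wz": 0,"hand": -1},{"dx": 0,"dy": 0,"dz": 0,"wx": 0.13,"wy": 0,"wz": 0,"hand": -1}])

```text
time_s: 13.55
ee_pos: [508.7, -184.4, 68.0]
tcp_rot: [1.799, 0.682, -1.799]
ft_force: [-7.7, 2.3, 13.2]
finger_gap: 41.7
```

```bash
python3 -c "
from h import *
st()"
```

```text
t 13.55 yaw -0.8455 p [ 508.7 -184.4   68. ] F [-7.7  2.3 13.2] M [0.48 1.39 0.28] j6 0.403 0.242 gap 41.7
```

arm_command(rows=[{"dx": 0,"dy": 0,"dz": 0,"wx": 0.013,"wy": 0,"wz": 0,"hand": -1},{"dx": 0,"dy": 0,"dz": 0,"wx": 0.026,"wy": 0,"wz": 0,"hand": -1},{"dx": 0,"dy": 0,"dz": 0,"wx": 0.039,"wy": 0,"wz": 0,"hand": -1},{"dx": 0,"dy": 0,"dz": 0,"wx": 0.052,"wy": 0,"wz": 0,"hand": -1},{"dx": 0,"dy": 0,"dz": 0,"wx": 0.065,"wy": 0,"wz": 0,"hand": -1},{"dx": 0,"dy": 0,"dz": 0,"wx": 0.078,"wy": 0,"wz": 0,"hand": -1},{"dx": 0,"dy": 0,"dz": 0,"wx": 0.091,"wy": 0,"wz": 0,"hand": -1},{"dx": 0,"dy": 0,"dz": 0,"wx": 0.104,"wy": 0,"wz": 0,"hand": -1},{"dx": 0,"dy": 0,"dz": 0,"wx": 0.117,"wy": 0,"wz": 0,"hand": -1},{"dx": 0,"dy": 0,"dz": 0,"wx": 0.13,"wy": 0,"wz": 0,"hand": -1}])

```text
time_s: 14.38
ee_pos: [508.6, -184.3, 68.0]
tcp_rot: [1.928, 0.514, -1.929]
ft_force: [-8.7, 4.1, 13.6]
finger_gap: 41.8
```

```bash
python3 -c "
from h import *
st();w=cam('wrist','w9.png');s=cam('scene','sc9.png');cv2.imwrite('pics/m15.png',np.hstack([w['frame'][150:400,150:490],cv2.resize(s['frame'][160:240,240:320],(250,250))]))"
```

```text
t 14.38 yaw -1.0498 p [ 508.6 -184.3   68. ] F [-8.7  4.1 13.6] M [0.55 1.52 0.23] j6 0.608 0.243 gap 41.8
```

View pics/m15.png

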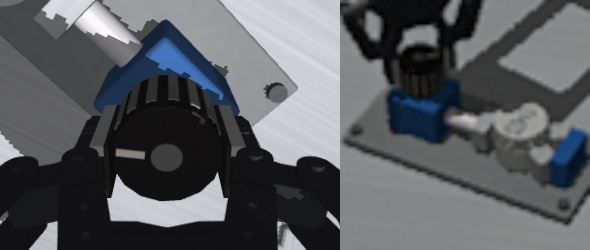

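It has turned 0.77 rad and is still at drag. The jaw is closing on the piston in the scene view, and the pin is level.

arm_command(rows=[{"dx": 0,"dy": 0,"dz": 0,"wx": 0.013,"wy": 0,"wz": 0,"hand": -1},{"dx": 0,"dy": 0,"dz": 0,"wx": 0.026,"wy": 0,"wz": 0,"hand": -1},{"dx": 0,"dy": 0,"dz": 0,"wx": 0.039,"wy": 0,"wz": 0,"hand": -1},{"dx": 0,"dy": 0,"dz": 0,"wx": 0.052,"wy": 0,"wz": 0,"hand": -1},{"dx": 0,"dy": 0,"dz": 0,"wx": 0.065,"wy": 0,"wz": 0,"hand": -1},{"dx": 0,"dy": 0,"dz": 0,"wx": 0.078,"wy": 0,"wz": 0,"hand": -1},{"dx": 0,"dy": 0,"dz": 0,"wx": 0.091,"wy": 0,"wz": 0,"hand": -1},{"dx": 0,"dy": 0,"dz": 0,"wx": 0.104,"wy": 0,"wz": 0,"hand": -1},{"dx": 0,"dy": 0,"dz": 0,"wx": 0.117,"wy": 0,"wz": 0,"hand": -1},{"dx": 0,"dy": 0,"dz": 0,"wx": 0.13,"wy": 0,"wz": 0,"hand": -1}])

```text
time_s: 15.32
ee_pos: [508.5, -184.2, 68.0]
tcp_rot: [2.05, 0.328, -2.051]
ft_force: [-9.5, 4.5, 13.3]
finger_gap: 42.1
```

```bash
python3 -c "
from h import *
st()"
```

```text
t 15.32 yaw -1.2539 p [ 508.5 -184.2   68. ] F [-9.5  4.5 13.3] M [0.61 1.57 0.24] j6 0.812 0.244 gap 42.1
```

arm_command(rows=[{"dx": 0,"dy": 0,"dz": 0,"wx": 0.013,"wy": 0,"wz": 0,"hand": -1},{"dx": 0,"dy": 0,"dz": 0,"wx": 0.026,"wy": 0,"wz": 0,"hand": -1},{"dx": 0,"dy": 0,"dz": 0,"wx": 0.039,"wy": 0,"wz": 0,"hand": -1},{"dx": 0,"dy": 0,"dz": 0,"wx": 0.052,"wy": 0,"wz": 0,"hand": -1},{"dx": 0,"dy": 0,"dz": 0,"wx": 0.065,"wy": 0,"wz": 0,"hand": -1},{"dx": 0,"dy": 0,"dz": 0,"wx": 0.078,"wy": 0,"wz": 0,"hand": -1},{"dx": 0,"dy": 0,"dz": 0,"wx": 0.091,"wy": 0,"wz": 0,"hand": -1},{"dx": 0,"dy": 0,"dz": 0,"wx": 0.104,"wy": 0,"wz": 0,"hand": -1},{"dx": 0,"dy": 0,"dz": 0,"wx": 0.117,"wy": 0,"wz": 0,"hand": -1},{"dx": 0,"dy": 0,"dz": 0,"wx": 0.13,"wy": 0,"wz": 0,"hand": -1}])

```text
time_s: 16.15
ee_pos: [508.5, -184.1, 68.0]
tcp_rot: [2.163, 0.122, -2.164]
ft_force: [-8.8, 5.4, 14.2]
finger_gap: 41.6
```

```bash
python3 -c "
from h import *
st();w=cam('wrist','w10.png');s=cam('scene','sc10.png');cv2.imwrite('pics/m16.png',np.hstack([w['frame'][150:400,150:490],cv2.resize(s['frame'][160:240,240:320],(250,250))]))"
```

```text
t 16.15 yaw -1.4581 p [ 508.5 -184.1   68. ] F [-8.8  5.4 14.2] M [0.7  1.58 0.27] j6 1.016 0.242 gap 41.6
```

View pics/m16.png

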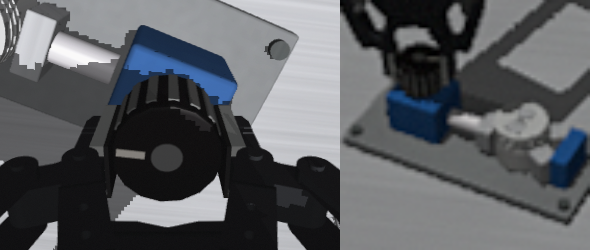

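arm_command(rows=[{"dx": 0,"dy": 0,"dz": 0,"wx": 0.013,"wy": 0,"wz": 0,"hand": -1},{"dx": 0,"dy": 0,"dz": 0,"wx": 0.026,"wy": 0,"wz": 0,"hand": -1},{"dx": 0,"dy": 0,"dz": 0,"wx": 0.039,"wy": 0,"wz": 0,"hand": -1},{"dx": 0,"dy": 0,"dz": 0,"wx": 0.052,"wy": 0,"wz": 0,"hand": -1},{"dx": 0,"dy": 0,"dz": 0,"wx": 0.065,"wy": 0,"wz": 0,"hand": -1},{"dx": 0,"dy": 0,"dz": 0,"wx": 0.078,"wy": 0,"wz": 0,"hand": -1},{"dx": 0,"dy": 0,"dz": 0,"wx": 0.091,"wy": 0,"wz": 0,"hand": -1},{"dx": 0,"dy": 0,"dz": 0,"wx": 0.104,"wy": 0,"wz": 0,"hand": -1},{"dx": 0,"dy": 0,"dz": 0,"wx": 0.117,"wy": 0,"wz": 0,"hand": -1},{"dx": 0,"dy": 0,"dz": 0,"wx": 0.13,"wy": 0,"wz": 0,"hand": -1}])

```text
time_s: 17.08
ee_pos: [508.5, -184.0, 68.0]
tcp_rot: [-2.174, 0.099, 2.175]
ft_force: [-9.9, 5.1, 14.9]
finger_gap: 41.6
```

```bash
python3 -c "
from h import *
st()"
```

```text
t 17.08 yaw -1.6618 p [ 508.5 -184.    68. ] F [-9.9  5.1 14.9] M [0.76 1.62 0.6 ] j6 1.22 0.243 gap 41.6
```

The torque is up to 0.60 N m, so the jaw is holding. I'm taking a smaller step of 0.12 rad.

arm_command(rows=[{"dx": 0,"dy": 0,"dz": 0,"wx": 0.008,"wy": 0,"wz": 0,"hand": -1},{"dx": 0,"dy": 0,"dz": 0,"wx": 0.016,"wy": 0,"wz": 0,"hand": -1},{"dx": 0,"dy": 0,"dz": 0,"wx": 0.024,"wy": 0,"wz": 0,"hand": -1},{"dx": 0,"dy": 0,"dz": 0,"wx": 0.032,"wy": 0,"wz": 0,"hand": -1},{"dx": 0,"dy": 0,"dz": 0,"wx": 0.04,"wy": 0,"wz": 0,"hand": -1},{"dx": 0,"dy": 0,"dz": 0,"wx": 0.048,"wy": 0,"wz": 0,"hand": -1},{"dx": 0,"dy": 0,"dz": 0,"wx": 0.056,"wy": 0,"wz": 0,"hand": -1},{"dx": 0,"dy": 0,"dz": 0,"wx": 0.064,"wy": 0,"wz": 0,"hand": -1},{"dx": 0,"dy": 0,"dz": 0,"wx": 0.072,"wy": 0,"wz": 0,"hand": -1},{"dx": 0,"dy": 0,"dz": 0,"wx": 0.08,"wy": 0,"wz": 0,"hand": -1}])

```text
time_s: 17.92
ee_pos: [508.5, -183.9, 68.0]
tcp_rot: [-2.107, 0.228, 2.108]
ft_force: [-8.9, 4.8, 14.2]
finger_gap: 41.8
```

```bash
python3 -c "
from h import *
st();w=cam('wrist','w11.png');s=cam('scene','sc11.png');cv2.imwrite('pics/m17.png',np.hstack([w['frame'][150:400,150:490],cv2.resize(s['frame'][160:240,240:320],(250,250))]))"
```

```text
t 17.92 yaw -1.7869 p [ 508.5 -183.9   68. ] F [-8.9  4.8 14.2] M [0.88 1.63 0.68] j6 1.345 0.15 gap 41.8
```

View pics/m17.png

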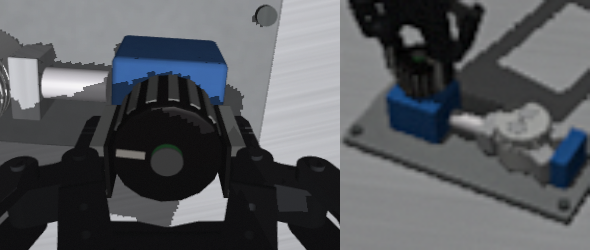

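Green is starting to show under the pin at (167,147) in the crop, and the torque is near its peak at 0.68. I'm going on in small steps.

arm_command(rows=[{"dx": 0,"dy": 0,"dz": 0,"wx": 0.008,"wy": 0,"wz": 0,"hand": -1},{"dx": 0,"dy": 0,"dz": 0,"wx": 0.016,"wy": 0,"wz": 0,"hand": -1},{"dx": 0,"dy": 0,"dz": 0,"wx": 0.024,"wy": 0,"wz": 0,"hand": -1},{"dx": 0,"dy": 0,"dz": 0,"wx": 0.032,"wy": 0,"wz": 0,"hand": -1},{"dx": 0,"dy": 0,"dz": 0,"wx": 0.04,"wy": 0,"wz": 0,"hand": -1},{"dx": 0,"dy": 0,"dz": 0,"wx": 0.048,"wy": 0,"wz": 0,"hand": -1},{"dx": 0,"dy": 0,"dz": 0,"wx": 0.056,"wy": 0,"wz": 0,"hand": -1},{"dx": 0,"dy": 0,"dz": 0,"wx": 0.064,"wy": 0,"wz": 0,"hand": -1},{"dx": 0,"dy": 0,"dz": 0,"wx": 0.072,"wy": 0,"wz": 0,"hand": -1},{"dx": 0,"dy": 0,"dz": 0,"wx": 0.08,"wy": 0,"wz": 0,"hand": -1}])

```text
time_s: 18.85
ee_pos: [508.5, -183.8, 68.0]
tcp_rot: [-2.035, 0.351, 2.036]
ft_force: [-8.9, 5.5, 15.9]
finger_gap: 41.7
```

```bash
python3 -c "
from h import *
st();w=cam('wrist','w12.png');cv2.imwrite('pics/m18.png',w['frame'][150:400,150:490]);st()"
```

```text
t 18.85 yaw -1.9132 p [ 508.5 -183.8   68. ] F [-8.9  5.5 15.9] M [0.86 1.64 0.19] j6 1.471 0.149 gap 41.7
t 18.9 yaw -1.9142 p [ 508.5 -183.8   68. ] F [-9.6  5.9 14.4] M [0.9  1.62 0.16] j6 1.472 -0.027 gap 41.1
```

View pics/m18.png

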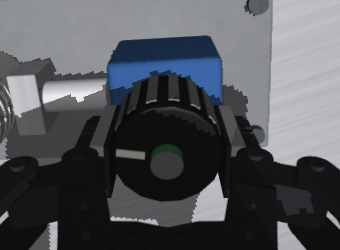

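The torque fell from 0.68 to 0.19 N m, which is the click. I'm measuring the pin height before letting go.

```bash
python3 - <<'E'
from h import *
w=load("wrist"); g=cv2.resize(w["frame"][270:350,270:370],None,fx=7,fy=7,interpolation=cv2.INTER_CUBIC)
for z,col in((98,(0,255,255)),(102,(0,165,255)),(105,(0,0,255))):
    pts=proj(w,[np.array([508.5,-184,z])+6*np.array([np.cos(t),np.sin(t),0]) for t in np.linspace(0,6.28,60)])
    print(z,pts.mean(0)); cv2.polylines(g,[np.round((pts-[270,270])*7+3).astype(np.int32)],True,col,1)
cv2.imwrite("pics/m19.png",g)
E
```

```text
98 [313.56976169 302.8833187 ]
102 [313.45415484 308.92855925]
105 [313.36302931 313.69595564]
```

View pics/m19.png

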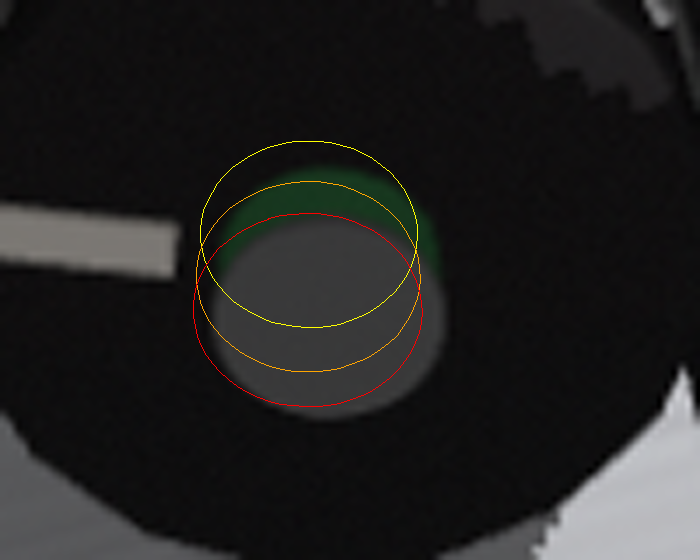

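The pin stands about 5 mm proud (green base edge to top edge is 7.9 px at 1.55 px/mm), which is inside 4 to 9 mm. I'm letting go and rising.

arm_command(rows=[{"dx": -0.004,"dy": 0,"dz": 0,"wx": 0,"wy": 0,"wz": 0,"hand": 0.2},{"dx": -0.004,"dy": 0,"dz": 0,"wx": 0,"wy": 0,"wz": 0,"hand": 0.5},{"dx": -0.004,"dy": 0,"dz": 0,"wx": 0,"wy": 0,"wz": 0,"hand": 1},{"dx": -0.004,"dy": 0,"dz": 0,"wx": 0,"wy": 0,"wz": 0,"hand": 1},{"dx": -0.004,"dy": 0,"dz": 0,"wx": 0,"wy": 0,"wz": 0,"hand": 1},{"dx": -0.02,"dy": 0,"dz": 0,"wx": 0,"wy": 0,"wz": 0,"hand": 1},{"dx": -0.06,"dy": 0,"dz": 0,"wx": 0,"wy": 0,"wz": 0,"hand": 1},{"dx": -0.12,"dy": 0,"dz": 0,"wx": 0,"wy": 0,"wz": 0,"hand": 1},{"dx": -0.18,"dy": 0,"dz": 0,"wx": 0,"wy": 0,"wz": 0,"hand": 1},{"dx": -0.24,"dy": 0,"dz": 0,"wx": 0,"wy": 0,"wz": 0,"hand": 1}])

```text
time_s: 19.73
ee_pos: [508.3, -184.2, 187.6]
tcp_rot: [-2.035, 0.352, 2.036]
ft_force: [1.0, -0.4, -0.1]
finger_gap: 85.3
```

arm_command(rows=[{"dx": -0.04,"dy": 0,"dz": 0,"wx": 0,"wy": 0,"wz": 0,"hand": 1},{"dx": -0.08,"dy": 0,"dz": 0,"wx": 0,"wy": 0,"wz": 0,"hand": 1},{"dx": -0.1,"dy": 0,"dz": 0,"wx": 0,"wy": 0,"wz": 0,"hand": 1},{"dx": -0.1,"dy": 0,"dz": 0,"wx": 0,"wy": 0,"wz": 0,"hand": 1},{"dx": -0.1,"dy": 0,"dz": 0,"wx": 0,"wy": 0,"wz": 0,"hand": 1},{"dx": -0.1,"dy": 0,"dz": 0,"wx": 0,"wy": 0,"wz": 0,"hand": 1},{"dx": -0.1,"dy": 0,"dz": 0,"wx": 0,"wy": 0,"wz": 0,"hand": 1},{"dx": -0.1,"dy": 0,"dz": 0,"wx": 0,"wy": 0,"wz": 0,"hand": 1},{"dx": -0.1,"dy": 0,"dz": 0,"wx": 0,"wy": 0,"wz": 0,"hand": 1},{"dx": -0.1,"dy": 0,"dz": 0,"wx": 0,"wy": 0,"wz": 0,"hand": 1}])

```text
time_s: 20.57
ee_pos: [508.3, -184.2, 235.3]
tcp_rot: [-2.034, 0.352, 2.036]
ft_force: [-0.3, 0.2, 0.2]
finger_gap: 85.4
```

```bash
python3 -c "
from h import *
st();s=cam('scene','sc13.png');d=cam('side','s13.png');w=cam('wrist','w13.png');cv2.imwrite('pics/m20.png',np.vstack([np.hstack([cv2.resize(s['frame'][160:240,240:330],(400,355),interpolation=2),cv2.resize(d['frame'][210:290,290:380],(400,355),interpolation=2)]),cv2.resize(w['frame'],(800,500))[100:345]]))"
```

```text
t 20.57 yaw -1.9132 p [ 508.3 -184.2  235.3] F [-0.3  0.2  0.2] M [-0.02 -0.04  0.01] j6 1.471 0.001 gap 85.4
```

View pics/m20.png

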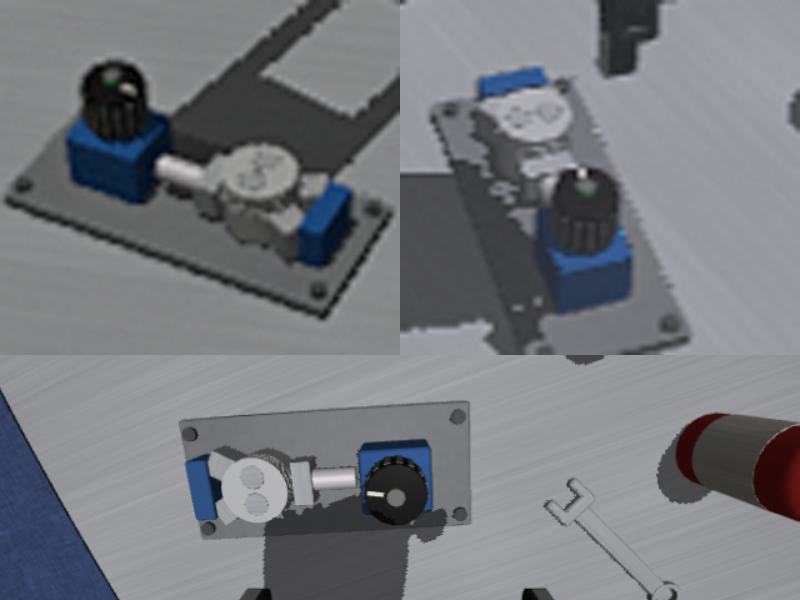

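View pics/sc13.png

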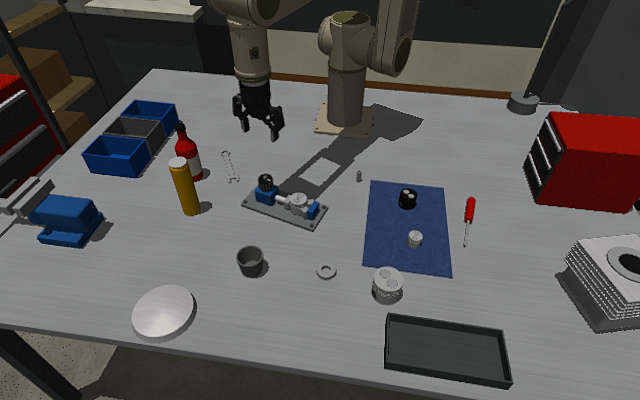

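The piston is upright against the V with the jaw pressed on it. The pin shows green in the scene and side crops, at (110,80) and (585,190), with no red. The other things are where they were. I'm handing in.

```bash
python3 -c "
from bench import robot
print(robot.close_job())"
```

```text
the job is handed in; nothing more can be done
None
```

The 52 mm bright piston is clamped upright, crown up, in the blue fixture, and I stopped at the first click. The job was handed in at about 21 s of the 51 s allowed.

- **Placing:** I set the piston down slowly and released it on the rest pad before touching the knob. Contact came with about 16 N, from commanding it about 1.5 mm too low, and I eased that off before opening the fingers.
- **Tightening:** I turned the knob about 1.63 rad clockwise in one grip. The moment rose from about 0.25 to 0.68 N m, then fell to 0.19 N m at the click.
- **Last checks:** The pin stood about 5 mm above the knob, inside the 4 to 9 mm range, with green showing and no red. The piston is against the V with the jaw on it, the gripper is open and clear with almost no force reading, and the other bench items look unmoved.
- **Disagreements:** My position estimates from different cameras differed by up to about 5 mm for the piston and 3 to 5 mm for the fixture. I settled these with closer wrist views, and the grip and placing worked first time. No check failed.

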